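# Offer up a table foot, hole up, over its brass cap

### The arm

A 6-joint arm with a two-finger parallel gripper is mounted at the origin on the work surface. World frame = base frame: x ahead of the robot, y to its left, z up, the work surface at z = 0. Lengths are in mm, angles in rad, forces in N, time in s.
With the tool pointing down it reaches from about 350 to 975 mm from the base axis. Payload 7.1 kg.
Tool frame: the origin (TCP) lies on the mounting face of the last link; the fingertips stand 182 mm ahead of it and the grasp point (between the pads) lies 163 mm ahead of it (ctrl.tcp_to_tips is the distance from the TCP to the fingertips, in mm); z points along the fingers, y is the direction in which the jaws open and shut (so a half turn about z gives the same grasp; the last joint's range is limited). The gripper opens to 88 mm and grips with 3 to 60 N. Pads are 20 mm wide; open, the fingers measure 115 mm over their backs; the gripper's body (75 mm by 178 mm) begins 61 mm behind the grasp point.
Start: joints at [-1.13, 0.423, 1.63, -0, 1.089, -0.019], TCP at [277.37, -560.064, 404.675] pointing down, gripper open.
Joint ranges: [-3, 3], [-0.9, 2.11], [0.09, 2.58], [-1.31, 4.45], [0.11, 2.69], [-2.54, 2.54]. Speed limits (rad/s): [2.39, 2.39, 3.01, 3.14, 3.14, 3.14].

### API

Orientations are given as a rotation vector (axis times angle).
In Python, from workcell import ctrl gives the robot as it stands. The module is installed in compiled form; this text tells all that it offers.
- The arm moves only by the tool send_rows, never from a script. Its argument "commands" is a list of rows, each an object with "translation": the shift along the world's x, y, z normalised to -1 to 1, where 1 is 0.1 m, a list of three; "twist": the turn, a rotation vector about the world's x, y, z normalised to -1 to 1, where 1 is 0.5 rad, a list of three. A call has exactly 10 rows; each row is the pose to reach, as a shift and turn from the pose commanded when the call began; what a row does not reach only later rows make up. A row lasts 1/10 s, in which the tool goes at most 50 mm and 8.59 degrees, less where a joint would pass 70% of its speed; a pose out of reach is approached as far as the arm can. A call with a number of a shift or a turn outside -1 to 1 is refused whole. A call with a gripper value outside its range is refused whole. "grip" is the closure, from -1 (fully open) to 1 (shut), set as the call begins (left out, the last holds). The fingers move at their own pace and stop on an object; the grip force is fixed at half the most. Time passes only in rows, so rows that repeat a pose let the fingers close, or fill a call up. It gives the time, the measured TCP pose, the force and the opening at its end, in the units of the state.
- ctrl.get_obs(): the state, without advancing time (a new reading comes with each control period).
- ctrl.get_image(name): name is "side" or "top" or "wrist"; returns a dict with "img" (420x560x3 uint8, red, green, blue), "intrinsics" (3x3 intrinsics, pixels), "dist" ([k1, k2, p1, p2, k3] as OpenCV has them; the pictures are not rectified), "cam_to_world" (4x4, takes a point from camera to world coordinates). Camera axes: x right, y down, z forward; pixel columns grow to the right and rows downward; lengths in mm; the calibration is good to about 2 mm. A picture is of the moment at which its call begins. There is no depth.
- ctrl.close_job(): hands the job in, once; it reports no verdict.
The state is a dict: "t": time; "qpos": joint angles; "qvel": joint speeds; "joint_torque": joint torques, N m; "ee_pos": TCP position; "orientation": TCP orientation; "ft_force": force on the tool from outside, world axes, zero at the start; "moment": the same for the moment, N m; "width": finger opening in mm.
Only numpy, scipy, OpenCV 4.12 (cv2) and the standard library are available. Lean on these libraries where they do the work, as an engineer would, in place of code of your own. Each camera call takes 0.05 s, during which the arm holds its last target. There are 200 camera calls.

### The job

First set the brass cap, open side up, down into the round pocket of the plywood block and let go of it there. Then take the dark turned wooden foot off its little stand, find which of its two ends has the blind hole, turn it so that the hole faces straight up, and hold it still and upright, centred about a hand's breadth above the cap; finish while still holding it there, with the gripper carrying it. Do not drop the cap in from a height, and leave the other things on the bench where they are.

Things in the scene. Friction and masses are not known exactly. Their poses are not given: they have to be found in the camera images.
- cap: Brass cup-shaped cap, open at the top: 50 mm outside diameter, 24 mm high, wall 3 mm, bottom 4 mm thick, about 70 g, loose, standing open side up on the bench. Origin at the centre of its underside, z axis up through the open mouth.
- jig: Square plywood block, 110 x 110 mm, 30 mm high, fixed to the bench, with a round blind pocket 54 mm in diameter and 10 mm deep in the middle of its top; a seated cap stands 14 mm proud of the block. Origin at the centre of its underside, z up.
- pocket (a point): Centre of the floor of the pocket in the plywood block, 20 mm above the bench; the underside of a seated cap lies here.
- foot: Dark wooden turned foot with a thin brass band near each end: a plain cylinder 40 mm in diameter and 90 mm long, about 85 g, lying level on the stand, loose. The two ends look alike but for one blind hole, 18 mm in diameter and 25 mm deep, in the centre of one end; the other end is solid. Origin at the middle of the cylinder; x axis along its length, the +x end being the end with the hole.
- rest: Little pale wooden stand, fixed to the bench: base 120 x 60 x 12 mm, with two V saddles 13 mm either side of its middle (34 mm apart over their outer faces). They carry the middle of the foot with its axis 75 mm above the bench; they are narrower (26 mm to 32 mm) than the foot, so fingers can pass down either side of the foot without touching them. Origin at the centre of the underside, z up, x along the foot.
- wax_tin: Bystander, loose: green round tin with steel lid, 72 mm across, 28 mm high.
- sanding_block: Bystander, loose: cork block 70 x 45 x 30 mm.
- mallet: Bystander, loose: hammer with pale wooden handle lying on the bench.
- screwdriver: Bystander, loose: red-handled screwdriver lying on the bench.
- glue_brush: Bystander, loose: glue brush lying on the bench.
Mind the look-alikes: they are no part of the job. Several things have the shape of the foot; the one meant has the colours described above. What is shaped like the cap but turquoise is not meant.

How it is judged (in metres and radians):
On the way, in this order (a step that is already met when the one before it is completed fails the run):
1. the cap sits open side up in the pocket, let go (horizontal distance between cap and pocket below 0.006 m and z of cap in the frame of jig between 0.016 and 0.024 m and angle between cap's own z axis and vertical below 0.12 rad and contact force between cap and the fingers below 0.1 N and linear speed of cap below 0.02 m/s), for 0.2 s.
2. the foot is lifted clear of its stand by the gripper (height (world z) of foot above 0.1 m and contact force between foot and the fingers above 1 N), for 0.2 s.
At the end, for the whole second after the job is handed in: Cap seated in the pocket (6 mm off-centre, 4 mm in height, 7 degrees), untouched. Foot still, held by the fingers alone, touching no cap, block or stand: holed end up within 11 degrees, its middle within 20 mm of over the cap, its lower end 35 to 180 mm above the cap's rim (horizontal distance between cap and pocket below 0.006 m and z of cap in the frame of jig between 0.016 and 0.024 m and angle between cap's own z axis and vertical below 0.12 rad and contact force between cap and the fingers below 0.1 N and angle between foot's own x axis and vertical below 0.2 rad and horizontal distance between foot and cap below 0.02 m and z of foot in the frame of cap between 0.104 and 0.25 m and contact force between foot and the fingers above 2 N and linear speed of foot below 0.03 m/s and angular speed of foot below 0.2 rad/s and contact force between foot and cap below 0.1 N and contact force between foot and jig below 0.1 N and contact force between foot and rest below 0.1 N); the arm keeps its last pose, push and grip.
It fails at once if the cap is let go in mid-air (underside more than 50 mm above the bench) (height (world z) of cap above 0.05 m and contact force between cap and the fingers below 0.02 N).
It fails at once if another thing on the bench is moved by more than 30 mm (distance of any of wax_tin, sanding_block, mallet, screwdriver, glue_brush from where it was at the start of the episode above 0.03 m).
It fails at once if another thing on the bench is tipped over (angle between any of wax_tin, sanding_block's own z axis and vertical above 0.5 rad).
It also fails if it takes over 64 s, if anything falls off the work surface, if the arm or the gripper's body presses on something with over 40 N, if the wrist force passes 120 N, or if a joint passes its speed limit or range.

## Working session

There is one attempt and no reset: what is moved stays moved. The work goes in short steps, Python scripts to look and compute and a tool call to move; the robot and the scene stay as the last step left them, time stands still between calls to the robot, and variables do not carry over. Pictures are saved under pics/ and viewed, about 8 in all and at most 12, crops included, and the job is handed in when it is done.

Besides the shell and the picture viewer there is one more tool, called after "Call:" as name([rows], argument=value, ...), one row to a line, values as JSON. send_rows: Moves the arm, as the interface text tells. Its arguments: {"type":"object","properties":{"commands":{"type":"array","items":{"type":"object","properties":{"translation":{"type":"array","items":{"type":"number"}},"twist":{"type":"array","items":{"type":"number"}}}}},"grip":{"type":"number"}},"required":["commands"]}

```bash
mkdir -p pics; cat > h.py <<'E'
from workcell import ctrl
import numpy as np, cv2
from scipy.spatial.transform import Rotation as R
def snap(n,f):
    d=ctrl.get_image(n); cv2.imwrite('pics/'+f+'.png',d['img'][:,:,::-1]); np.savez('pics/'+f+'.npz',**{k:np.array(v) for k,v in d.items()}); return d
def load(f): return dict(np.load('pics/'+f+'.npz'))
def ray(d,u,v):
    K=np.array(d['intrinsics'],float);p=cv2.undistortPoints(np.array([[[u,v]]],float),K,np.array(d['dist'],float))[0,0]
    T=np.array(d['cam_to_world']);return T[:3,3],T[:3,:3]@np.array([p[0],p[1],1])
def pz(d,u,v,z):
    o,r=ray(d,u,v);return (o+r*(z-o[2])/r[2]).round(1)
def proj(d,P):
    T=np.linalg.inv(np.array(d['cam_to_world']));Q=np.atleast_2d(P)@T[:3,:3].T+T[:3,3]
    return cv2.projectPoints(Q.reshape(-1,1,3),np.zeros(3),np.zeros(3),np.array(d['intrinsics'],float),np.array(d['dist'],float))[0][:,0].round(1)
E
python3 - <<'E'
from h import *
a=snap('top','t0');b=snap('side','s0')
for d in(a,b):print(np.array(d['cam_to_world']).round(2).tolist(),np.array(d['intrinsics']).tolist())
o=ctrl.get_obs();print(o,ctrl.tcp_to_tips)
E
```

```text
[[-0.01, -1.0, 0.1, 447.12], [-1.0, 0.01, -0.0, -6.67], [0.0, -0.1, -1.0, 1327.53], [0.0, 0.0, 0.0, 1.0]] [[507.5498489904859, 0.0, 270.95985211130795], [0.0, 507.5498489904859, 214.101482265596], [0.0, 0.0, 1.0]]
[[-1.0, -0.07, 0.05, 462.83], [-0.09, 0.7, -0.71, 1075.04], [0.02, -0.71, -0.71, 1115.64], [0.0, 0.0, 0.0, 1.0]] [[521.4610407598748, 0.0, 281.7607489915189], [0.0, 521.4610407598748, 212.60465104816686], [0.0, 0.0, 1.0]]
{'t': 0.1, 'qpos': array([-1.13001400e+00,  4.23751026e-01,  1.63060546e+00, -4.66456148e-06,
        1.08859890e+00, -1.90239768e-02]), 'qvel': array([-0.00121545, -0.00203969, -0.00153906,  0.00140082,  0.00047796,
        0.00109131]), 'joint_torque': array([-1.97007270e-03, -5.45615888e+01, -2.74328220e+01,  6.44406443e-02,
        1.87510526e-02, -5.24629547e-05]), 'ee_pos': array([ 277.26063319, -559.853926  ,  403.99081219]), 'orientation': array([-3.05763509e+00, -7.15616100e-01,  4.54219047e-04]), 'ft_force': array([ 0.19548606, -0.08566065, -0.12911252]), 'moment': array([ 0.03255282, -0.01456789,  0.03952862]), 'width': 87.95892454804624} 182.0
```

View pics/t0.png

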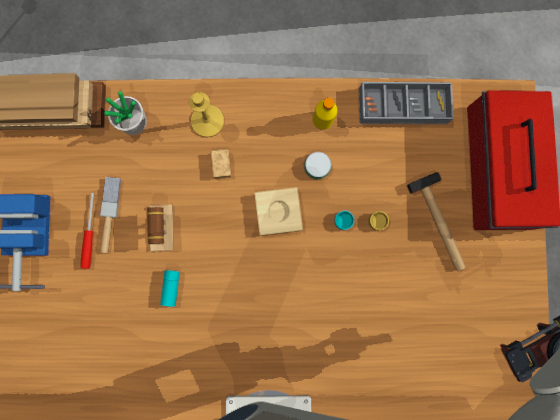

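View pics/s0.png

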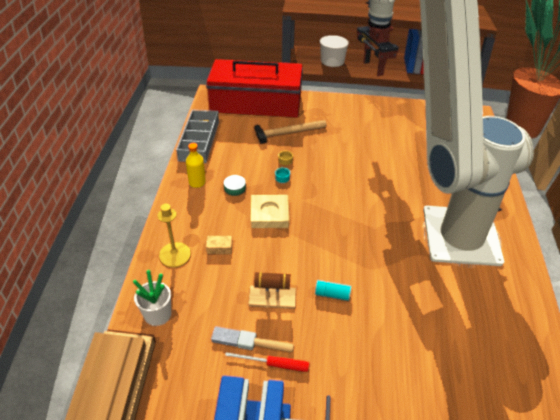

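```bash
python3 - <<'E'
from h import *
a=load('t0');b=load('s0')
for n,u,v,z in[('cap rim',379.5,220,24),('cap bottom?',379.5,220,12),('jig c',279,211,30),('pocket',278.5,211.5,20),('foot',156,225,85),('footA',156,207,95),('footB',156,243,95),('turq',344,220,24),('tin',318,165,28),('cork',221,164,30),('brush',107,215,10)]:print(n,pz(a,u,v,z))
print('side cap',pz(b,285.5,158,20),'side pocket',pz(b,270,208,25), 'foot',pz(b,272,281,75),'footL',pz(b,254,280,75),'footR',pz(b,291,282,75))
c1=cv2.resize(a['img'][185:265,130:200],None,fx=5,fy=5,interpolation=3)
c2=cv2.resize(a['img'][185:265,325:395],None,fx=5,fy=5,interpolation=3)
cv2.imwrite('pics/c.png',np.hstack([c1,c2])[:,:,::-1])
E
```

```text
cap rim [ 554.7 -289.8   24. ]
cap bottom? [ 555.7 -292.4   12. ]
jig c [579.4 -29.7  30. ]
pocket [579.1 -28.6  20. ]
foot [541.3 274.7  85. ]
footA [584.8 273.1  95. ]
footB [496.5 271.9  95. ]
turq [ 555.4 -197.5   24. ]
tin [ 699.1 -132.2   28. ]
cork [703.1 119.8  30. ]
brush [574.2 422.4  10. ]
side cap [ 554.6 -282.1   20. ] side pocket [580.3 -34.1  25. ] foot [542.5 276.5  75. ] footL [587.8 278.   75. ] footR [494.9 274.8  75. ]
```

View pics/c.png

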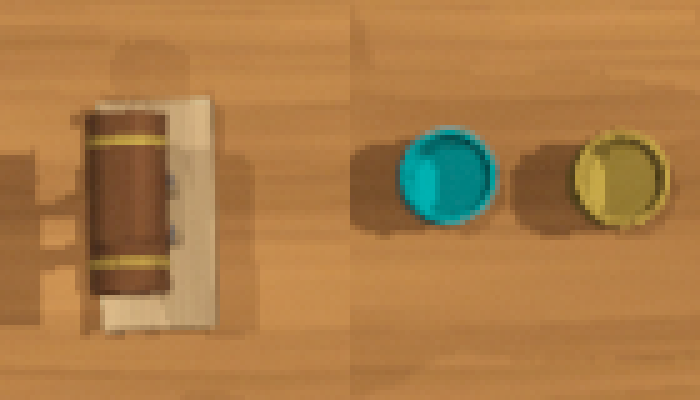

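Call:
send_rows([
  {"translation": [0.1, 0.1, 0], "twist": [0, 0, 0]},
  {"translation": [0.2, 0.2, 0], "twist": [0, 0, 0]},
  {"translation": [0.3, 0.3, 0], "twist": [0, 0, 0]},
  {"translation": [0.4, 0.4, 0], "twist": [0, 0, 0]},
  {"translation": [0.5, 0.5, 0], "twist": [0, 0, 0]},
  {"translation": [0.6, 0.6, 0], "twist": [0, 0, 0]},
  {"translation": [0.7, 0.7, 0], "twist": [0, 0, 0]},
  {"translation": [0.8, 0.8, 0], "twist": [0, 0, 0]},
  {"translation": [0.9, 0.9, 0], "twist": [0, 0, 0]},
  {"translation": [1, 1, 0], "twist": [0, 0, 0]},
], grip=-1)

```text
t: 1.1
ee_pos: [378.2, -459.2, 404.7]
orientation: [3.059, 0.716, 0.0]
ft_force: [0.1, -0.5, -1.0]
width: 87.9
```

Call:
send_rows([
  {"translation": [0.1, 0.1, 0], "twist": [0, 0, 0]},
  {"translation": [0.2, 0.2, 0], "twist": [0, 0, 0]},
  {"translation": [0.3, 0.3, 0], "twist": [0, 0, 0]},
  {"translation": [0.4, 0.4, 0], "twist": [0, 0, 0]},
  {"translation": [0.5, 0.5, 0], "twist": [0, 0, 0]},
  {"translation": [0.6, 0.6, 0], "twist": [0, 0, 0]},
  {"translation": [0.7, 0.7, 0], "twist": [0, 0, 0]},
  {"translation": [0.8, 0.8, 0], "twist": [0, 0, 0]},
  {"translation": [0.9, 0.9, 0], "twist": [0, 0, 0]},
  {"translation": [1, 1, 0], "twist": [0, 0, 0]},
])

```text
t: 2.1
ee_pos: [478.2, -359.2, 404.7]
orientation: [3.059, 0.716, -0.0]
ft_force: [-1.0, -0.4, 0.4]
width: 88.0
```

```bash
python3 - <<'E'
from h import *
o=ctrl.get_obs();print(o['t'],o['qpos'],o['ee_pos'],o['orientation'])
E
```

```text
2.1 [-6.64152422e-01  3.83934729e-01  1.69128329e+00 -3.93468250e-05
  1.06637287e+00  4.46798163e-01] [ 478.20020941 -359.21889599  404.66071867] [ 3.05888927e+00  7.16000437e-01 -4.04406578e-05]
```

Call:
send_rows([
  {"translation": [0.1, 0.1, -0.1], "twist": [0, 0, 0]},
  {"translation": [0.2, 0.2, -0.2], "twist": [0, 0, 0]},
  {"translation": [0.3, 0.3, -0.3], "twist": [0, 0, 0]},
  {"translation": [0.4, 0.4, -0.4], "twist": [0, 0, 0]},
  {"translation": [0.5, 0.5, -0.5], "twist": [0, 0, 0]},
  {"translation": [0.6, 0.6, -0.6], "twist": [0, 0, 0]},
  {"translation": [0.7, 0.69, -0.7], "twist": [0, 0, 0]},
  {"translation": [0.76, 0.69, -0.8], "twist": [0, 0, 0]},
  {"translation": [0.76, 0.69, -0.9], "twist": [0, 0, 0]},
  {"translation": [0.76, 0.69, -1], "twist": [0, 0, 0]},
])

```text
t: 3.1
ee_pos: [553.3, -291.3, 303.8]
orientation: [3.059, 0.716, -0.0]
ft_force: [-0.9, 0.3, 0.9]
width: 87.6
```

```bash
python3 - <<'E'
from h import *
d=snap('wrist','w1');print(np.array(d['cam_to_world']).round(2).tolist())
print(proj(d,[[555,-290,24],[555,-290,0]]))
o=ctrl.get_obs();print(o['t'],o['qpos'],o['ee_pos'])
E
```

```text
[[0.44, -0.87, -0.23, 614.81], [-0.9, -0.43, -0.11, -260.52], [-0.0, 0.25, -0.97, 283.89], [0.0, 0.0, 0.0, 1.0]]
[[279.7 204.4]
 [279.7 198. ]]
3.15 [-5.03875583e-01  5.49372349e-01  1.69459401e+00 -1.73771485e-04
  9.00435485e-01  6.07580660e-01] [ 552.59254351 -291.10036999  302.08495037]
```

View pics/w1.png

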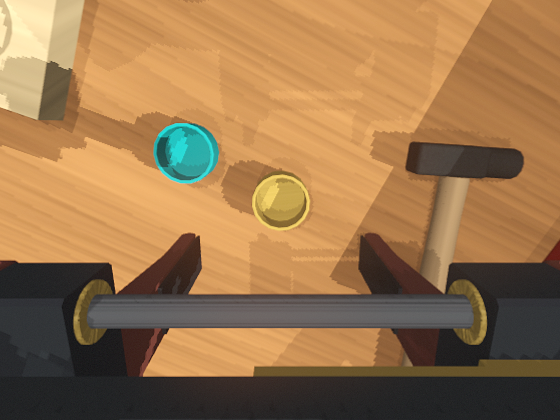

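```bash
python3 - <<'E'
from h import *
d=load('w1')
im=d['img'][160:245,235:330];hsv=cv2.cvtColor(im,cv2.COLOR_RGB2HSV)
m=((hsv[:,:,0]>22)&(hsv[:,:,0]<33)&(hsv[:,:,1]>110)).astype(np.uint8)
n,l,s,c=cv2.connectedComponentsWithStats(m);i=1+s[1:,4].argmax();print(s[i],c[i]+[235,160])
print(pz(d,281.5,200.5,24),pz(d,281.5,202,24),pz(d,281.5,203,24))
th=np.linspace(0,6.28,60)
P=proj(d,np.c_[555+25*np.cos(th),-290+25*np.sin(th),24+0*th]);print(P.min(0),P.max(0))
E
```

```text
[ 17  15  57  55 277] [279.7400722  200.97472924]
[ 558.8 -289.8   24. ] [ 557.6 -290.4   24. ] [ 556.8 -290.8   24. ]
[250.4 175.4] [309.  232.1]
```

Call:
send_rows([
  {"translation": [0.026, 0.005, -0.1], "twist": [0, 0, 0]},
  {"translation": [0.026, 0.005, -0.2], "twist": [0, 0, 0]},
  {"translation": [0.026, 0.005, -0.3], "twist": [0, 0, 0]},
  {"translation": [0.026, 0.005, -0.4], "twist": [0, 0, 0]},
  {"translation": [0.026, 0.005, -0.5], "twist": [0, 0, 0]},
  {"translation": [0.026, 0.005, -0.6], "twist": [0, 0, 0]},
  {"translation": [0.026, 0.005, -0.7], "twist": [0, 0, 0]},
  {"translation": [0.026, 0.005, -0.8], "twist": [0, 0, 0]},
  {"translation": [0.026, 0.005, -0.9], "twist": [0, 0, 0]},
  {"translation": [0.026, 0.005, -1], "twist": [0, 0, 0]},
])

```text
t: 4.15
ee_pos: [556.0, -290.6, 203.8]
orientation: [3.059, 0.716, 0.0]
ft_force: [0.7, 0.6, 0.3]
width: 88.0
```

Call:
send_rows([
  {"translation": [0, 0, -0.05], "twist": [0, 0, 0]},
  {"translation": [0, 0, -0.11], "twist": [0, 0, 0]},
  {"translation": [0, 0, -0.11], "twist": [0, 0, 0]},
  {"translation": [0, 0, -0.11], "twist": [0, 0, 0]},
  {"translation": [0, 0, -0.11], "twist": [0, 0, 0]},
  {"translation": [0, 0, -0.11], "twist": [0, 0, 0]},
  {"translation": [0, 0, -0.11], "twist": [0, 0, 0]},
  {"translation": [0, 0, -0.11], "twist": [0, 0, 0]},
  {"translation": [0, 0, -0.11], "twist": [0, 0, 0]},
  {"translation": [0, 0, -0.11], "twist": [0, 0, 0]},
])

```text
t: 5.15
ee_pos: [556.0, -290.5, 193.7]
orientation: [3.059, 0.716, 0.0]
ft_force: [0.0, -0.5, -0.1]
width: 87.7
```

Call:
send_rows([
  {"translation": [0, 0, 0], "twist": [0, 0, 0]},
  {"translation": [0, 0, 0], "twist": [0, 0, 0]},
  {"translation": [0, 0, 0], "twist": [0, 0, 0]},
  {"translation": [0, 0, 0], "twist": [0, 0, 0]},
  {"translation": [0, 0, 0], "twist": [0, 0, 0]},
  {"translation": [0, 0, 0], "twist": [0, 0, 0]},
  {"translation": [0, 0, 0], "twist": [0, 0, 0]},
  {"translation": [0, 0, 0], "twist": [0, 0, 0]},
  {"translation": [0, 0, 0], "twist": [0, 0, 0]},
  {"translation": [0, 0, 0], "twist": [0, 0, 0]},
], grip=1)

```text
t: 6.15
ee_pos: [556.0, -290.6, 193.7]
orientation: [-3.059, -0.716, 0.0]
ft_force: [0.4, -0.5, -0.5]
width: 49.1
```

```bash
python3 - <<'E'
from h import *
for i in range(3):
  o=ctrl.get_obs();print(o['t'],o['qpos'],o['ee_pos'],o['width'],o['ft_force'])
E
```

```text
6.15 [-5.00566881e-01  7.12611931e-01  1.71482280e+00 -2.49453974e-05
  7.14188884e-01  6.10477743e-01] [ 555.9555736  -290.5674571   193.65607334] 49.11711253062856 [ 0.41035306 -0.52877384 -0.52334773]
6.15 [-5.00566881e-01  7.12611931e-01  1.71482280e+00 -2.49453974e-05
  7.14188884e-01  6.10477743e-01] [ 555.9555736  -290.5674571   193.65607334] 49.11711253062856 [ 0.41035306 -0.52877384 -0.52334773]
6.15 [-5.00566881e-01  7.12611931e-01  1.71482280e+00 -2.49453974e-05
  7.14188884e-01  6.10477743e-01] [ 555.9555736  -290.5674571   193.65607334] 49.11711253062856 [ 0.41035306 -0.52877384 -0.52334773]
```

Call:
send_rows([
  {"translation": [0, 0, 0.1], "twist": [0, 0, 0]},
  {"translation": [0, 0, 0.2], "twist": [0, 0, 0]},
  {"translation": [0, 0, 0.3], "twist": [0, 0, 0]},
  {"translation": [0, 0.05, 0.4], "twist": [0, 0, 0]},
  {"translation": [0, 0.15, 0.5], "twist": [0, 0, 0]},
  {"translation": [0, 0.3, 0.6], "twist": [0, 0, 0]},
  {"translation": [0, 0.45, 0.7], "twist": [0, 0, 0]},
  {"translation": [0, 0.6, 0.8], "twist": [0, 0, 0]},
  {"translation": [0, 0.7, 0.9], "twist": [0, 0, 0]},
  {"translation": [0, 0.8, 1.0], "twist": [0, 0, 0]},
])

```text
t: 7.15
ee_pos: [556.0, -209.2, 294.6]
orientation: [3.059, 0.717, -0.0]
ft_force: [0.2, 0.1, 0.0]
width: 49.0
```

Call:
send_rows([
  {"translation": [0.02, 0.1, 0], "twist": [0, 0, 0]},
  {"translation": [0.04, 0.2, 0], "twist": [0, 0, 0]},
  {"translation": [0.06, 0.3, 0], "twist": [0, 0, 0]},
  {"translation": [0.08, 0.4, 0], "twist": [0, 0, 0]},
  {"translation": [0.1, 0.5, 0], "twist": [0, 0, 0]},
  {"translation": [0.13, 0.6, 0], "twist": [0, 0, 0]},
  {"translation": [0.16, 0.7, 0], "twist": [0, 0, 0]},
  {"translation": [0.19, 0.8, 0], "twist": [0, 0, 0]},
  {"translation": [0.23, 0.9, 0], "twist": [0, 0, 0]},
  {"translation": [0.23, 1, 0], "twist": [0, 0, 0]},
])

```text
t: 8.15
ee_pos: [579.6, -109.7, 293.8]
orientation: [3.059, 0.716, 0.001]
ft_force: [0.5, 0.4, -0.4]
width: 48.6
```

```bash
python3 - <<'E'
from h import *
d=snap('wrist','w2');a=snap('top','t2')
o=ctrl.get_obs();print(o['t'],o['qpos'],o['ee_pos'],o['width'])
j=np.array([579.3,-30,0]);print(proj(d,[j+[0,0,30],j+[0,0,20]]))
E
```

```text
8.25 [-2.06795184e-01  5.17711833e-01  1.78093264e+00  2.05654631e-04
  8.43339370e-01  9.02798189e-01] [ 578.99252576 -109.29024333  293.61503319] 48.86176348127435
[[188.1 168.6]
 [191.6 166.9]]
```

View pics/w2.png

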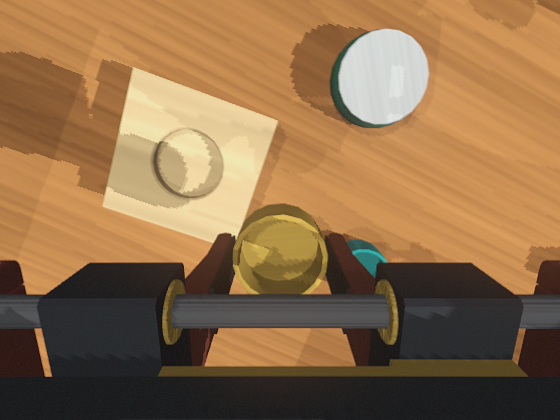

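```bash
python3 - <<'E'
from h import *
d=load('w2')
print('pocket',pz(d,188,163.5,30),'corners',[pz(d,*c,30) for c in[(133,67),(278,121),(103,206)]])
o=np.array([579,-109.5])
th=np.linspace(0,6.28,90)
P=proj(d,np.c_[o[0]+25*np.cos(th),o[1]+25*np.sin(th),124+0*th]);print('pred rim',P.min(0),P.max(0))
im=d['img'];hsv=cv2.cvtColor(im,cv2.COLOR_RGB2HSV)
for v in (235,250,262,275): print(v,[tuple(im[v,u]) if 0 else int(hsv[v,u,0]) for u in range(226,336,3)])
print([tuple(map(int,im[v,281])) for v in range(198,222,2)])
# pocket rim: dark edge points
v=load('t2');cr=cv2.resize(d['img'][50:310,90:380],None,fx=2.6,fy=2.3,interpolation=3)
for p in P: cv2.circle(cr,(int((p[0]-90)*2.6),int((p[1]-50)*2.3)),1,(255,0,0),-1)
P=proj(d,np.c_[580+27*np.cos(th),-26+27*np.sin(th),30+0*th])
for p in P: cv2.circle(cr,(int((p[0]-90)*2.6),int((p[1]-50)*2.3)),1,(0,0,255),-1)
cv2.imwrite('pics/c2.png',cr[:,:,::-1])
a=load('t2');print('top',pz(a,279,211,30),proj(a,[[579,-30,30]]))
E
```

```text
pocket [582.9 -28.5  30. ] corners [array([629.7,  33. ,  30. ]), array([642.4, -76.9,  30. ]), array([521.1,  19.7,  30. ])]
pred rim [231.  215.7] [327.8 305.1]
235 [12, 10, 20, 20, 19, 21, 21, 20, 21, 21, 21, 21, 21, 21, 21, 21, 21, 21, 21, 21, 21, 22, 21, 21, 21, 21, 21, 21, 21, 20, 21, 21, 16, 14, 12, 8, 9]
250 [13, 14, 15, 20, 19, 21, 21, 21, 21, 22, 22, 22, 22, 22, 22, 21, 21, 21, 21, 21, 21, 22, 21, 22, 21, 22, 21, 21, 22, 21, 21, 20, 22, 21, 14, 14, 9]
262 [13, 13, 17, 20, 19, 21, 21, 22, 22, 22, 21, 21, 21, 20, 20, 21, 21, 21, 21, 21, 21, 21, 21, 21, 20, 21, 20, 20, 20, 20, 20, 20, 21, 21, 16, 17, 17]
275 [14, 15, 12, 15, 22, 21, 20, 21, 20, 20, 20, 20, 20, 20, 21, 21, 21, 21, 21, 21, 21, 21, 22, 21, 21, 20, 20, 21, 20, 20, 20, 21, 21, 13, 16, 14, 16]
[(212, 152, 92), (213, 152, 91), (214, 154, 90), (123, 97, 54), (114, 88, 44), (117, 92, 45), (116, 93, 45), (115, 91, 45), (142, 113, 53), (221, 188, 91), (222, 189, 89), (165, 134, 63)]
top [579.4 -29.7  30. ] [[279.1 211.1]]
```

View pics/c2.png

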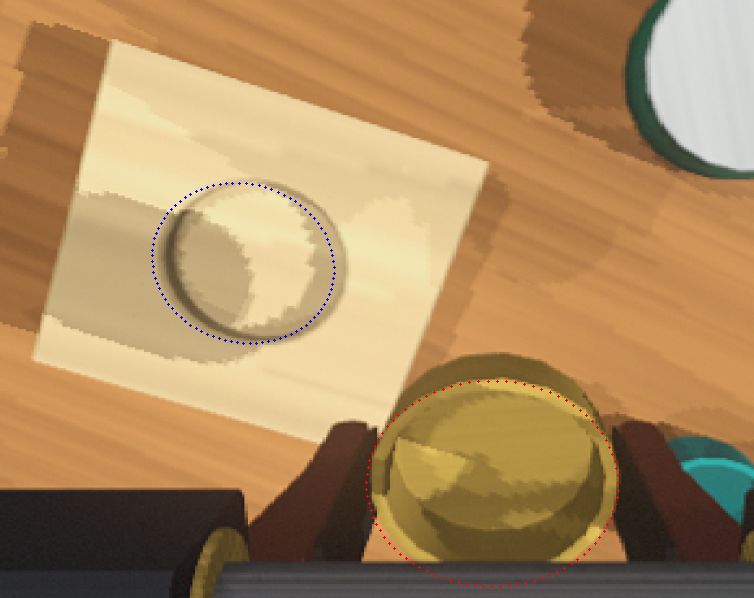

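Call:
send_rows([
  {"translation": [0.022, 0.1, 0], "twist": [0, 0, 0]},
  {"translation": [0.022, 0.2, 0], "twist": [0, 0, 0]},
  {"translation": [0.022, 0.3, 0], "twist": [0, 0, 0]},
  {"translation": [0.022, 0.45, 0], "twist": [0, 0, 0]},
  {"translation": [0.022, 0.6, -0.1], "twist": [0, 0, 0]},
  {"translation": [0.022, 0.75, -0.2], "twist": [0, 0, 0]},
  {"translation": [0.022, 0.815, -0.3], "twist": [0, 0, 0]},
  {"translation": [0.022, 0.815, -0.42], "twist": [0, 0, 0]},
  {"translation": [0.022, 0.815, -0.54], "twist": [0, 0, 0]},
  {"translation": [0.022, 0.815, -0.58], "twist": [0, 0, 0]},
])

```text
t: 9.25
ee_pos: [580.6, -29.4, 233.7]
orientation: [-3.058, -0.715, 0.004]
ft_force: [0.5, -0.5, -0.6]
width: 49.1
```

```bash
python3 - <<'E'
from h import *
d=snap('wrist','w3');b=snap('side','s3');t=snap('top','t3')
o=ctrl.get_obs();print(o['t'],o['qpos'],o['ee_pos'],o['width'])
th=np.linspace(0,6.28,90)
def draw(d,c,z,r,x0,y0,s,cr,col):
    for p in proj(d,np.c_[c[0]+r*np.cos(th),c[1]+r*np.sin(th),z+0*th]): cv2.circle(cr,(int((p[0]-x0)*s),int((p[1]-y0)*s)),0,col,-1)
cr=cv2.resize(d['img'][110:330,130:430],None,fx=2,fy=2,interpolation=3)
draw(d,(581.2,-29),30,27,130,110,2,cr,(0,0,255));draw(d,(581.2,-29),66,25,130,110,2,cr,(255,0,0))
c2=cv2.resize(b['img'][175:255,225:325],None,fx=4.4,fy=4.4,interpolation=3)[:, :]
draw(b,(581.2,-29),30,27,225,175,4.4,c2,(0,0,255));draw(b,(581.2,-29),66,25,225,175,4.4,c2,(255,0,0))
cr=cv2.resize(cr,(480,352));c2=cv2.resize(c2,(440,352))
cv2.imwrite('pics/c3.png',cv2.resize(np.hstack([cr,c2]),(800,306))[:,:,::-1])
E
```

```text
9.4 [-7.12327820e-02  6.00328114e-01  1.81574507e+00 -5.44577291e-05
  7.26314918e-01  1.04052656e+00] [581.13327748 -29.54027123 235.19477109] 48.60087487549751
```

View pics/c3.png

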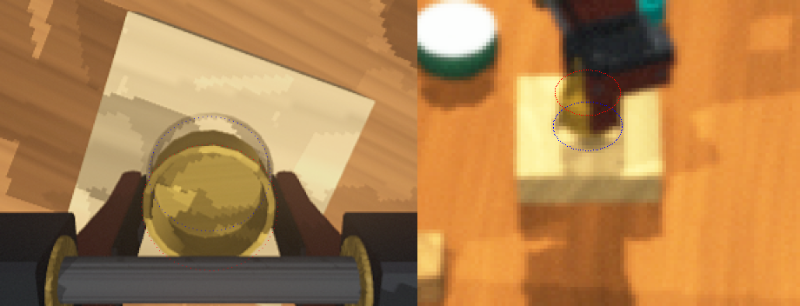

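```bash
python3 - <<'E'
from h import *
def ctr(f,pts):
    d=load(f);g=cv2.cvtColor(d['img'],cv2.COLOR_RGB2GRAY)
    c=cv2.cornerSubPix(g,np.array(pts,np.float32).reshape(-1,1,2),(5,5),(-1,-1),(3,50,.01))[:,0]
    W=[pz(d,*p,30)[:2] for p in c];print(f,c.tolist(),W)
    A,B=W[0],W[1];n=(B-A)/np.linalg.norm(B-A);print(np.linalg.norm(B-A),'centre',(A+B)/2+55*np.array([n[1],-n[0]]))
    return W
ctr('w3',[(221.3,117.9),(399.6,181.2)])
W=ctr('w2',[(133,67),(278,121),(103,206)]);print((W[1]+W[2])/2)
for f in('t0',):
    d=load(f);g=cv2.cvtColor(d['img'],cv2.COLOR_RGB2GRAY)
    c=cv2.cornerSubPix(g,np.array([(256,191),(299,188),(302,231),(259,235)],np.float32).reshape(-1,1,2),(4,4),(-1,-1),(3,50,.01))[:,0];print(c.tolist(),np.mean([pz(d,*p,30) for p in c],0))
d=load('w3');cr=cv2.resize(d['img'][180:310,220:350],None,fx=4.5,fy=4.5,interpolation=3)
th=np.linspace(0,6.28,200)
for c,z,r,col in(((581.2,-29),30,27,(0,0,255)),((581.2,-29),66,25,(255,0,0)),((581.2,-29),66,22,(255,0,0))):
    for p in proj(d,np.c_[c[0]+r*np.cos(th),c[1]+r*np.sin(th),z+0*th]): cv2.circle(cr,(int((p[0]-220)*4.5),int((p[1]-180)*4.5)),0,col,-1)
cv2.imwrite('pics/c4.png',cr[:,:,::-1])
E
```

```text
w3 [[221.6278533935547, 117.46858215332031], [399.3631591796875, 182.42782592773438]] [array([630.1,  32.2]), array([642.8, -77. ])]
109.93602685198333 centre [581.81822758 -28.75369514]
w2 [[132.46878051757812, 66.83975982666016], [277.8635559082031, 120.73929595947266], [101.73786163330078, 206.0629425048828]] [array([629.6,  33.4]), array([642.5, -76.7]), array([520.6,  20.6])]
110.85314609879143 centre [581.42367487 -28.05035962]
[581.55 -28.05]
[[254.12124633789062, 192.7059783935547], [297.259521484375, 187.1958465576172], [302.33563232421875, 229.43211364746094], [259.7918701171875, 234.6103057861328]] [579.625 -28.1    30.   ]
```

View pics/c4.png

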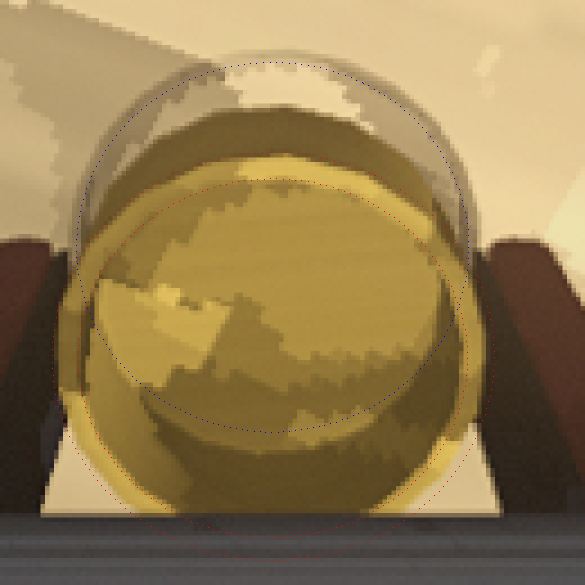

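Call:
send_rows([
  {"translation": [0.004, 0.002, -0.03], "twist": [0, 0, 0]},
  {"translation": [0.004, 0.002, -0.06], "twist": [0, 0, 0]},
  {"translation": [0.004, 0.002, -0.09], "twist": [0, 0, 0]},
  {"translation": [0.004, 0.002, -0.12], "twist": [0, 0, 0]},
  {"translation": [0.004, 0.002, -0.15], "twist": [0, 0, 0]},
  {"translation": [0.004, 0.002, -0.175], "twist": [0, 0, 0]},
  {"translation": [0.004, 0.002, -0.195], "twist": [0, 0, 0]},
  {"translation": [0.004, 0.002, -0.21], "twist": [0, 0, 0]},
  {"translation": [0.004, 0.002, -0.216], "twist": [0, 0, 0]},
  {"translation": [0.004, 0.002, -0.216], "twist": [0, 0, 0]},
])

```text
t: 10.4
ee_pos: [581.6, -28.9, 214.0]
orientation: [-3.059, -0.716, 0.0]
ft_force: [-0.2, 0.3, -1.5]
width: 48.8
```

Call:
send_rows([
  {"translation": [0, 0, 0], "twist": [0, 0, 0]},
  {"translation": [0, 0, 0], "twist": [0, 0, 0]},
  {"translation": [0, 0, 0], "twist": [0, 0, 0]},
  {"translation": [0, 0, 0], "twist": [0, 0, 0]},
  {"translation": [0, 0, 0], "twist": [0, 0, 0]},
  {"translation": [0, 0, 0], "twist": [0, 0, 0]},
  {"translation": [0, 0, 0], "twist": [0, 0, 0]},
  {"translation": [0, 0, 0], "twist": [0, 0, 0]},
  {"translation": [0, 0, 0], "twist": [0, 0, 0]},
  {"translation": [0, 0, 0], "twist": [0, 0, 0]},
], grip=-1)

```text
t: 11.4
ee_pos: [581.6, -28.9, 214.1]
orientation: [3.059, 0.716, -0.0]
ft_force: [0.7, 0.0, -0.3]
width: 87.6
```

Call:
send_rows([
  {"translation": [0, 0, 0.1], "twist": [0, 0, 0]},
  {"translation": [0, 0, 0.2], "twist": [0, 0, 0]},
  {"translation": [0, 0, 0.3], "twist": [0, 0, 0]},
  {"translation": [0, 0, 0.4], "twist": [0, 0, 0]},
  {"translation": [0, 0, 0.5], "twist": [0, 0, 0]},
  {"translation": [0, 0, 0.6], "twist": [0, 0, 0]},
  {"translation": [0, 0, 0.7], "twist": [0, 0, 0]},
  {"translation": [0, 0, 0.8], "twist": [0, 0, 0]},
  {"translation": [0, 0, 0.9], "twist": [0, 0, 0]},
  {"translation": [0, 0, 1], "twist": [0, 0, 0]},
])

```text
t: 12.4
ee_pos: [581.5, -28.9, 314.9]
orientation: [-3.059, -0.716, 0.0]
ft_force: [0.4, 0.7, -0.0]
width: 88.1
```

```bash
cat >> h.py <<'E'
def data():
    import json
    o=ctrl.get_obs();return o
E
python3 - <<'E'
from h import *
d=snap('wrist','w4')
o=ctrl.get_obs();print(o['t'],o['qpos'],o['ee_pos'],o['orientation'])
# cap seat check: rim circle predicted at z=44 about pocket
th=np.linspace(0,6.28,200)
cr=cv2.resize(d['img'][100:300,200:400],None,fx=2.5,fy=2.5,interpolation=3)
for c,z,r,col in(((581.6,-28.8),44,25,(255,0,0)),((581.6,-28.8),30,27,(0,0,255))):
    for p in proj(d,np.c_[c[0]+r*np.cos(th),c[1]+r*np.sin(th),z+0*th]): cv2.circle(cr,(int((p[0]-200)*2.5),int((p[1]-100)*2.5)),0,col,-1)
cv2.imwrite('pics/c5.png',cr[:,:,::-1])
# fit kinematics from logged vertical poses
from scipy.optimize import least_squares
Q=np.array([[-1.13001,.42375,1.63061,0,1.0886,-.01902],[-.66415,.38393,1.69128,0,1.06637,.4468],[-.50388,.54937,1.69459,0,.90044,.60758],[-.500567,.712612,1.714823,0,.714189,.610478],[-.206795,.517712,1.780933,0,.843339,.902798],[-.071233,.600328,1.815745,0,.726315,1.040527]])
X=np.array([[277.37,-560.06,404.675],[477.37,-360.06,404.675],[553.37,-291.06,304.675],[555.97,-290.56,193.675],[578.97,-110.56,293.675],[581.2,-29,235.675]])
Q=np.vstack([Q,o['qpos']]);X=np.vstack([X,[581.6,-28.8,314.1]])
r=np.hypot(X[:,0],X[:,1]);s=Q[:,1];e=Q[:,1]+Q[:,2]
def f(p):
    a,L1,L2,E,h=p
    return np.r_[a+L1*np.sin(s)+L2*np.sin(e)+E*np.cos(e)-r,h+L1*np.cos(s)+L2*np.cos(e)-E*np.sin(e)-X[:,2]]
k=least_squares(f,[0,430,400,0,100]);print(k.x.round(1),abs(k.fun).max())
k0=least_squares(lambda p:f([0,p[0],p[1],0,p[2]]),[430,400,100]);print(k0.x.round(1),abs(k0.fun).max())
E
```

```text
12.45 [-7.00386072e-02  4.76234484e-01  1.78561403e+00  4.28204199e-05
  8.77406583e-01  1.04097891e+00] [582.10582628 -28.90321578 316.42895471] [3.05830844 0.71568177 0.00352246]
[3.000e-01 5.568e+02 4.849e+02 7.270e+01 1.867e+02] 2.3843021423998607
[473.3 480.  199.7] 5.421097041466169
```

View pics/c5.png

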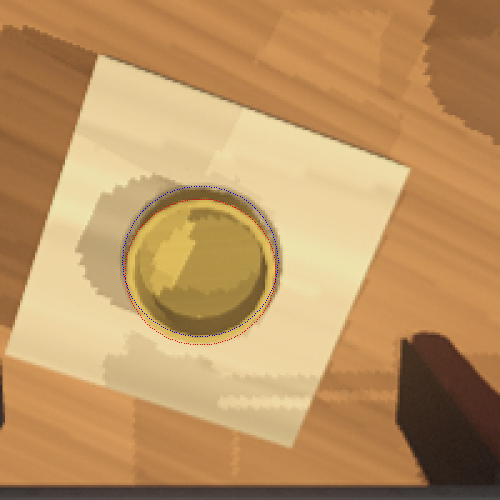

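Call:
send_rows([
  {"translation": [0.04, 0.1, 0], "twist": [0, 0, -0.092]},
  {"translation": [0.08, 0.2, 0], "twist": [0, 0, -0.184]},
  {"translation": [0.12, 0.3, 0], "twist": [0, 0, -0.276]},
  {"translation": [0.16, 0.4, 0], "twist": [0, 0, -0.368]},
  {"translation": [0.2, 0.5, 0], "twist": [0, 0, -0.46]},
  {"translation": [0.24, 0.6, 0], "twist": [0, 0, -0.552]},
  {"translation": [0.28, 0.7, 0], "twist": [0, 0, -0.644]},
  {"translation": [0.32, 0.8, 0], "twist": [0, 0, -0.736]},
  {"translation": [0.36, 0.9, 0], "twist": [0, 0, -0.828]},
  {"translation": [0.4, 1, 0], "twist": [0, 0, -0.92]},
])

```text
t: 13.45
ee_pos: [621.6, 71.5, 314.0]
orientation: [3.142, -0.003, -0.001]
ft_force: [0.5, -0.3, -0.2]
width: 87.6
```

Call:
send_rows([
  {"translation": [0.04, 0.1, 0], "twist": [0, 0.1, 0]},
  {"translation": [0.08, 0.2, 0], "twist": [0, 0.2, 0]},
  {"translation": [0.12, 0.3, 0], "twist": [0, 0.3, 0]},
  {"translation": [0.16, 0.4, 0], "twist": [0, 0.4, 0]},
  {"translation": [0.2, 0.5, 0], "twist": [0, 0.5, 0]},
  {"translation": [0.24, 0.6, 0], "twist": [0, 0.6, 0]},
  {"translation": [0.28, 0.7, 0], "twist": [0, 0.7, 0]},
  {"translation": [0.32, 0.8, 0], "twist": [0, 0.8, 0]},
  {"translation": [0.36, 0.9, 0], "twist": [0, 0.9, 0]},
  {"translation": [0.4, 1, 0], "twist": [0, 1, 0]},
])

```text
t: 14.45
ee_pos: [661.7, 171.6, 314.0]
orientation: [3.043, -0.0, -0.781]
ft_force: [-0.3, -0.2, -0.0]
width: 88.0
```

Call:
send_rows([
  {"translation": [0.04, 0.1, 0], "twist": [0, 0, 0]},
  {"translation": [0.08, 0.2, 0], "twist": [0, 0, 0]},
  {"translation": [0.12, 0.3, 0], "twist": [0, 0, 0]},
  {"translation": [0.16, 0.4, 0], "twist": [0, 0, 0]},
  {"translation": [0.2, 0.5, 0], "twist": [0, 0, 0]},
  {"translation": [0.24, 0.6, 0], "twist": [0, 0, 0]},
  {"translation": [0.28, 0.7, 0], "twist": [0, 0, 0]},
  {"translation": [0.3, 0.8, 0], "twist": [0, 0, 0]},
  {"translation": [0.3, 0.9, 0], "twist": [0, 0, 0]},
  {"translation": [0.3, 1, 0], "twist": [0, 0, 0]},
])

```text
t: 15.45
ee_pos: [691.5, 271.9, 314.0]
orientation: [3.044, -0.0, -0.777]
ft_force: [0.2, 0.6, -1.0]
width: 87.7
```

```bash
python3 - <<'E'
from h import *
d=snap('wrist','w5');t=snap('top','t5')
o=ctrl.get_obs();print(o['t'],o['qpos'],o['ee_pos'],R.from_rotvec(o['orientation']).as_matrix().round(3).tolist())
q=o['qpos'];M=R.from_euler('ZYZYZ',[q[0],q[1]+q[2],q[3],q[4],q[5]+np.pi/2]).as_matrix();print(M.round(3).tolist())
print(proj(d,[[587,275,75],[540,275,75]]))
E
```

```text
15.55 [0.33280783 0.78819235 1.23946106 0.15699162 1.59045983 1.86732373] [691.26565841 272.64869584 313.98656843] [[0.878, 0.001, -0.479], [0.001, -1.0, -0.0], [-0.479, -0.0, -0.878]]Traceback (most recent call last):
  File "<stdin>", line 4, in <module>
  File "scipy/spatial/transform/_rotation.pyx", line 1413, in scipy.spatial.transform._rotation.Rotation.from_euler
ValueError: Expected axis specification to be a non-empty string of upto 3 characters, got ZYZYZ
```

View pics/w5.png

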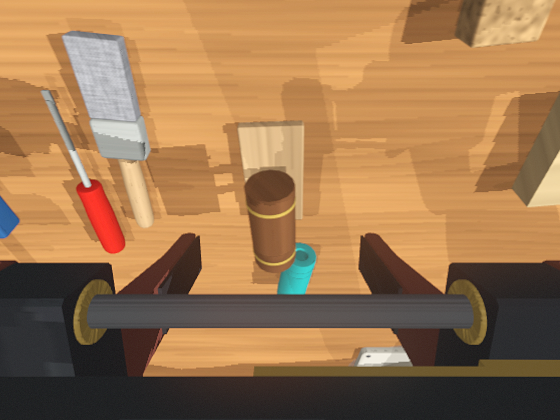

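```bash
cat > kin.py <<'E'
import numpy as np
from scipy.optimize import least_squares
from scipy.spatial.transform import Rotation as R
def rot(q): return (R.from_euler('ZYZ',[q[0],q[1]+q[2],q[3]])*R.from_euler('YZ',[q[4],q[5]+np.pi/2])).as_matrix()
def fk(q,p):
    a,L1,L2,E,h,d=p;e=q[1]+q[2];M=rot(q)
    r=a+L1*np.sin(q[1])+L2*np.sin(e)+E*np.cos(e);z=h+L1*np.cos(q[1])+L2*np.cos(e)-E*np.sin(e)
    return np.array([r*np.cos(q[0]),r*np.sin(q[0]),z])+d*M[:,2],M
Q=np.array([[-1.13,.423,1.63,0,1.089,-.019],[-.66415,.38393,1.69128,0,1.06637,.4468],[-.50388,.54937,1.69459,0,.90044,.60758],[-.500567,.712612,1.714823,0,.714189,.610478],[-.206795,.517712,1.780933,0,.843339,.902798],[-.071233,.600328,1.815745,0,.726315,1.040527],[-.0700386,.476234,1.785614,0,.8774,1.04098],[.33280783,.78819235,1.23946106,.15699162,1.59045983,1.86732373]])
X=np.array([[277.37,-560.06,404.675],[478.2,-359.2,404.66],[553,-291.2,303.5],[555.97,-290.56,193.675],[579,-109.5,293.7],[581.1,-29.4,235.],[581.6,-28.8,315],[691.5,272,314]])
fit=least_squares(lambda p:np.r_[np.ravel([fk(q,p)[0]-x for q,x in zip(Q,X)]),.02*(p[[0,3]])],[0,480,480,0,290,100])
P=fit.x
lo=np.array([-3,-.9,.09,-1.31,.11,-2.54])+.03;hi=np.array([3,2.11,2.58,4.45,2.69,2.54])-.03
def ik(x,M,q0s):
    best=None
    for q0 in q0s:
        s=least_squares(lambda q:np.r_[(fk(q,P)[0]-x)/200,R.from_matrix(M.T@rot(q)).as_rotvec()],np.clip(q0,lo+.01,hi-.01),bounds=(lo,hi))
        if best is None or s.cost<best.cost:best=s
    return best
E
python3 - <<'E'
from kin import *
print(P.round(1),abs(fit.fun).max()); print(rot(Q[-1]).round(3).tolist())
c=np.array([581.6,-28.8]);rng=np.random.default_rng(0)
for xs in(-1,1):
  for psi in range(-180,180,30):
    z=np.array([np.cos(np.radians(psi)),np.sin(np.radians(psi)),0]);x=np.array([0,0,xs]);y=np.cross(z,x);M=np.c_[x,y,z]
    s=ik(np.r_[c,240]-163*z,M,rng.uniform(lo,hi,(12,6)))
    if s.cost<1e-4: print(xs,psi,s.x.round(2),round(s.cost,6))
E
```

```text
[ -8.  595.2 493.9 100.6 341.9 161.1] 11.916928840011408
[[0.878, 0.001, -0.479], [0.001, -1.0, -0.0], [-0.479, -0.0, -0.878]]
-1 -180 [-0.03  1.15  0.96 -0.06  2.59  1.52] 0.0
-1 -150 [ 0.15  1.11  1.07 -0.6   2.44  1.09] 0.0
-1 -120 [ 0.33  1.02  1.32 -0.9   2.14  0.97] 0.0
-1 -90 [ 0.47  0.91  1.64 -1.17  1.82  1.03] 0.0
-1 -30 [0.42 0.86 2.31 4.08 1.59 1.59] 0.0
-1 0 [-0.11  0.93  2.44  3.03  1.8   1.55] 0.0
-1 30 [-0.57  0.84  2.26  2.05  1.55  1.61] 0.0
-1 60 [-0.64  0.84  1.93  1.47  1.61  1.94] 0.0
-1 90 [-0.55  0.93  1.58  1.12  1.88  2.13] 0.0
-1 120 [-0.39  1.04  1.26  0.85  2.2   2.17] 0.0
-1 150 [-0.22  1.12  1.04  0.52  2.49  1.99] 0.0
1 -180 [-0.03  1.15  0.96 -0.06  2.59 -1.62] 0.0
1 -150 [ 0.15  1.11  1.07 -0.6   2.44 -2.05] 0.0
1 -120 [ 0.33  1.02  1.32 -0.9   2.14 -2.17] 0.0
1 -90 [ 0.47  0.91  1.64 -1.17  1.82 -2.11] 0.0
1 -30 [ 0.42  0.86  2.31  4.08  1.59 -1.55] 0.0
1 0 [-0.11  0.93  2.44  3.03  1.8  -1.6 ] 0.0
1 30 [-0.57  0.84  2.26  2.05  1.55 -1.53] 0.0
1 60 [-0.64  0.84  1.93  1.47  1.61 -1.2 ] 0.0
1 90 [-0.55  0.93  1.58  1.12  1.88 -1.01] 0.0
1 120 [-0.39  1.04  1.26  0.85  2.2  -0.97] 0.0
1 150 [-0.22  1.12  1.04  0.52  2.49 -1.15] 0.0
```

```bash
python3 - <<'E'
from h import *
from kin import *
d=load('w5');t=load('t5')
print('end c',pz(d,270,187,75),'band1 mid top',pz(d,271.5,215,90),'band2 mid',pz(d,274,261,90))
im=d['img'];g=im.sum(2).astype(int)
for v in (225,235,245,252): print(v,[g[v,u] for u in range(240,306,2)])
a=load('t0')
print('t0 ends',[pz(a,*p,z) for p,z in(((155.5,208),85),((157,243),85))])
for n,u,v in(('trophy base',207,120),('trophy top',200,101)):print(n,pz(a,u,v,0))
# path check
q=Q[-1].copy()
def go(x,M,lab):
    global q
    s=ik(np.array(x),M,[q]);q=s.x;print(lab,q.round(2),round(s.cost,5))
D=np.array([[1,0,0],[0,-1,0],[0,0,-1.]])
go([541,275,338],D,'lift')
ax=np.array([-.966,.259,0])
y=lambda k:R.from_rotvec([0,0,1.309*k]).as_matrix()
zd=np.array([-.259,-.966,0]);xf=np.array([581.6,-28.8,240])-163*zd
x0=np.array([541,275,338.])
for k in(1/3,2/3,1): go(x0+[0,-80*k,0],y(k)@D,'yaw')
x1=x0+[0,-80,0]
for k in(.25,.5,.75,1): go(x1+(xf-x1)*k,R.from_rotvec(ax*1.571*k).as_matrix()@y(1)@D,'tilt')
print(xf)
E
```

```text
end c [584.6 279.9  75. ] band1 mid top [568.7 278.7  90. ] band2 mid [509.6 277.6  90. ]
225 [np.int64(487), np.int64(489), np.int64(490), np.int64(490), np.int64(494), np.int64(294), np.int64(213), np.int64(221), np.int64(232), np.int64(247), np.int64(262), np.int64(280), np.int64(288), np.int64(296), np.int64(293), np.int64(298), np.int64(290), np.int64(299), np.int64(306), np.int64(312), np.int64(326), np.int64(339), np.int64(339), np.int64(331), np.int64(325), np.int64(320), np.int64(299), np.int64(277), np.int64(442), np.int64(458), np.int64(462), np.int64(462), np.int64(467)]
235 [np.int64(481), np.int64(482), np.int64(482), np.int64(484), np.int64(482), np.int64(466), np.int64(242), np.int64(222), np.int64(235), np.int64(246), np.int64(263), np.int64(274), np.int64(293), np.int64(297), np.int64(295), np.int64(293), np.int64(289), np.int64(296), np.int64(307), np.int64(308), np.int64(317), np.int64(335), np.int64(341), np.int64(331), np.int64(323), np.int64(318), np.int64(301), np.int64(278), np.int64(437), np.int64(454), np.int64(453), np.int64(450), np.int64(451)]
245 [np.in
[... 814 characters left out ...]
nt64(326), np.int64(341), np.int64(331), np.int64(302), np.int64(303), np.int64(304), np.int64(415), np.int64(306), np.int64(288), np.int64(298), np.int64(292), np.int64(296)]
t0 ends [array([583.4, 276.5,  85. ]), array([496.9, 271.7,  85. ])]
trophy base [829.6 161.    0. ]
trophy top [882.7 180.4   0. ]
lift [0.47 0.48 1.72 0.   0.94 2.04] 0.0
yaw [ 0.43  0.46  1.74 -0.    0.93  1.56] 0.0
yaw [ 0.39  0.45  1.77 -0.    0.92  1.09] 0.0
yaw [ 0.35  0.44  1.79 -0.    0.91  0.61] 0.0
tilt [ 0.39  0.55  1.7  -0.34  1.16  0.83] 0.0
tilt [ 0.42  0.68  1.61 -0.59  1.44  0.94] 0.0
tilt [ 0.42  0.82  1.54 -0.81  1.71  0.99] 0.0
tilt [ 0.4   0.96  1.47 -1.03  1.98  0.98] 0.0
[623.817 128.658 240.   ]
```

Call:
send_rows([
  {"translation": [-0.1, 0.05, 0], "twist": [0, -0.1, 0]},
  {"translation": [-0.2, 0.05, 0], "twist": [0, -0.2, 0]},
  {"translation": [-0.3, 0.05, 0], "twist": [0, -0.3, 0]},
  {"translation": [-0.4, 0.05, 0], "twist": [0, -0.4, 0]},
  {"translation": [-0.5, 0.05, 0], "twist": [0, -0.5, 0]},
  {"translation": [-0.6, 0.05, 0], "twist": [0, -0.6, 0]},
  {"translation": [-0.7, 0.05, 0], "twist": [0, -0.7, 0]},
  {"translation": [-0.8, 0.05, 0], "twist": [0, -0.8, 0]},
  {"translation": [-0.9, 0.05, 0], "twist": [0, -0.9, 0]},
  {"translation": [-1, 0.05, 0], "twist": [0, -1, 0]},
])

```text
t: 16.55
ee_pos: [591.1, 275.8, 314.3]
orientation: [3.142, -0.001, 0.003]
ft_force: [0.6, 0.3, -0.3]
width: 88.0
```

Call:
send_rows([
  {"translation": [-0.1, 0, 0], "twist": [0, 0, 0.02]},
  {"translation": [-0.2, 0, 0], "twist": [0, 0, 0.04]},
  {"translation": [-0.3, 0, 0], "twist": [0, 0, 0.06]},
  {"translation": [-0.4, 0, 0], "twist": [0, 0, 0.08]},
  {"translation": [-0.506, 0, 0], "twist": [0, 0, 0.08]},
  {"translation": [-0.506, 0, 0], "twist": [0, 0, 0.08]},
  {"translation": [-0.506, 0, 0], "twist": [0, 0, 0.08]},
  {"translation": [-0.506, 0, 0], "twist": [0, 0, 0.08]},
  {"translation": [-0.506, 0, 0], "twist": [0, 0, 0.08]},
  {"translation": [-0.506, 0, 0], "twist": [0, 0, 0.08]},
])

```text
t: 17.55
ee_pos: [541.2, 276.1, 314.0]
orientation: [-3.141, -0.062, -0.0]
ft_force: [0.4, -0.3, 0.6]
width: 87.7
```

```bash
python3 - <<'E'
from h import *
d=snap('wrist','w6')
o=ctrl.get_obs();print(o['t'],o['qpos'],o['ee_pos'],o['orientation'])
print(proj(d,[[541,276.5,75],[586,278,75],[496,275,75],[541,276.5,95]]))
cv2.imwrite('pics/w6.png',d['img'][:,:,::-1])
E
```

```text
17.6 [4.52153148e-01 5.11188649e-01 1.72959746e+00 2.15139877e-05
 9.00736925e-01 1.98331771e+00] [541.1954104  276.09770476 314.01244088] [-3.14093181e+00 -6.22274966e-02 -8.81903468e-05]
[[279.7 221.2]
 [280.1 159.3]
 [279.3 277.4]
 [279.7 230.2]]
```

View pics/w6.png

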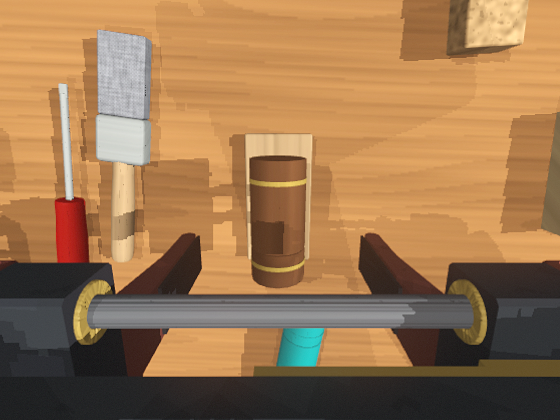

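Call:
send_rows([
  {"translation": [0, 0, -0.1], "twist": [0, 0, 0]},
  {"translation": [0, 0, -0.2], "twist": [0, 0, 0]},
  {"translation": [0, 0, -0.3], "twist": [0, 0, 0]},
  {"translation": [0, 0, -0.4], "twist": [0, 0, 0]},
  {"translation": [0, 0, -0.5], "twist": [0, 0, 0]},
  {"translation": [0, 0, -0.6], "twist": [0, 0, 0]},
  {"translation": [0, 0, -0.7], "twist": [0, 0, 0]},
  {"translation": [0, 0, -0.76], "twist": [0, 0, 0]},
  {"translation": [0, 0, -0.76], "twist": [0, 0, 0]},
  {"translation": [0, 0, -0.76], "twist": [0, 0, 0]},
])

```text
t: 18.6
ee_pos: [541.1, 276.2, 238.1]
orientation: [-3.141, -0.063, -0.0]
ft_force: [0.4, 0.2, 1.1]
width: 87.7
```

Call:
send_rows([
  {"translation": [0, 0, 0], "twist": [0, 0, 0]},
  {"translation": [0, 0, 0], "twist": [0, 0, 0]},
  {"translation": [0, 0, 0], "twist": [0, 0, 0]},
  {"translation": [0, 0, 0], "twist": [0, 0, 0]},
  {"translation": [0, 0, 0], "twist": [0, 0, 0]},
  {"translation": [0, 0, 0], "twist": [0, 0, 0]},
  {"translation": [0, 0, 0], "twist": [0, 0, 0]},
  {"translation": [0, 0, 0], "twist": [0, 0, 0]},
  {"translation": [0, 0, 0], "twist": [0, 0, 0]},
  {"translation": [0, 0, 0], "twist": [0, 0, 0]},
], grip=1)

```text
t: 19.6
ee_pos: [541.2, 277.0, 238.6]
orientation: [-3.139, -0.062, -0.002]
ft_force: [-1.0, 5.2, 2.4]
width: 39.5
```

Call:
send_rows([
  {"translation": [0, 0, 0.05], "twist": [0, 0, 0]},
  {"translation": [0, 0, 0.1], "twist": [0, 0, 0]},
  {"translation": [0, 0, 0.2], "twist": [0, 0, 0]},
  {"translation": [0, 0, 0.3], "twist": [0, 0, 0]},
  {"translation": [0, 0, 0.4], "twist": [0, 0, 0]},
  {"translation": [0, 0, 0.55], "twist": [0, 0, 0]},
  {"translation": [0, 0, 0.7], "twist": [0, 0, 0]},
  {"translation": [0, 0, 0.8], "twist": [0, 0, 0]},
  {"translation": [0, 0, 0.9], "twist": [0, 0, 0]},
  {"translation": [0, 0, 1], "twist": [0, 0, 0]},
])

```text
t: 20.6
ee_pos: [540.9, 276.1, 339.0]
orientation: [-3.141, -0.063, -0.0]
ft_force: [0.0, 1.2, -0.1]
width: 39.5
```

Call:
send_rows([
  {"translation": [0, -0.03, 0], "twist": [0, 0, 0.085]},
  {"translation": [0, -0.06, 0], "twist": [0, 0, 0.17]},
  {"translation": [0, -0.09, 0], "twist": [0, 0, 0.255]},
  {"translation": [0, -0.12, 0], "twist": [0, 0, 0.34]},
  {"translation": [0, -0.15, 0], "twist": [0, 0, 0.425]},
  {"translation": [0, -0.18, 0], "twist": [0, 0, 0.51]},
  {"translation": [0, -0.21, 0], "twist": [0, 0, 0.595]},
  {"translation": [0, -0.24, 0], "twist": [0, 0, 0.68]},
  {"translation": [0, -0.27, 0], "twist": [0, 0, 0.765]},
  {"translation": [0, -0.27, 0], "twist": [0, 0, 0.846]},
])

```text
t: 21.6
ee_pos: [540.9, 248.8, 338.2]
orientation: [3.057, 0.723, -0.001]
ft_force: [-0.2, 0.4, -1.5]
width: 39.6
```

Call:
send_rows([
  {"translation": [0, -0.03, 0], "twist": [0, 0, 0.085]},
  {"translation": [0, -0.06, 0], "twist": [0, 0, 0.17]},
  {"translation": [0, -0.09, 0], "twist": [0, 0, 0.255]},
  {"translation": [0, -0.12, 0], "twist": [0, 0, 0.34]},
  {"translation": [0, -0.15, 0], "twist": [0, 0, 0.425]},
  {"translation": [0, -0.18, 0], "twist": [0, 0, 0.51]},
  {"translation": [0, -0.21, 0], "twist": [0, 0, 0.595]},
  {"translation": [0, -0.24, 0], "twist": [0, 0, 0.68]},
  {"translation": [0, -0.27, 0], "twist": [0, 0, 0.765]},
  {"translation": [0, -0.27, 0], "twist": [0, 0, 0.846]},
])

```text
t: 22.6
ee_pos: [540.9, 221.8, 338.3]
orientation: [2.837, 1.348, -0.001]
ft_force: [0.2, 0.3, -0.8]
width: 39.4
```

Call:
send_rows([
  {"translation": [0, -0.03, 0], "twist": [0, 0, 0.085]},
  {"translation": [0, -0.06, 0], "twist": [0, 0, 0.17]},
  {"translation": [0, -0.09, 0], "twist": [0, 0, 0.255]},
  {"translation": [0, -0.12, 0], "twist": [0, 0, 0.34]},
  {"translation": [0, -0.15, 0], "twist": [0, 0, 0.425]},
  {"translation": [0, -0.18, 0], "twist": [0, 0, 0.51]},
  {"translation": [0, -0.21, 0], "twist": [0, 0, 0.595]},
  {"translation": [0, -0.24, 0], "twist": [0, 0, 0.68]},
  {"translation": [0, -0.26, 0], "twist": [0, 0, 0.765]},
  {"translation": [0, -0.26, 0], "twist": [0, 0, 0.846]},
])

```text
t: 23.6
ee_pos: [540.9, 195.9, 338.2]
orientation: [-2.491, -1.914, 0.001]
ft_force: [0.9, -0.2, -1.3]
width: 39.6
```

```bash
python3 - <<'E'
from h import *
o=ctrl.get_obs();print(o['t'],o['qpos'],o['ee_pos'],R.from_rotvec(o['orientation']).as_matrix().round(3).tolist(),o['width'])
E
```

```text
23.6 [ 3.26778729e-01  4.36227012e-01  1.78967223e+00 -4.61829804e-05
  9.16212469e-01  5.87327026e-01] [540.90372061 195.88827465 338.24574066] [[0.258, 0.966, -0.0], [0.966, -0.258, -0.0], [-0.0, -0.0, -1.0]] 39.62119442230421
```

Call:
send_rows([
  {"translation": [0.02, -0.017, -0.035], "twist": [-0.076, 0.02, 0]},
  {"translation": [0.04, -0.034, -0.07], "twist": [-0.152, 0.041, 0]},
  {"translation": [0.06, -0.05, -0.105], "twist": [-0.228, 0.061, 0]},
  {"translation": [0.08, -0.067, -0.14], "twist": [-0.304, 0.081, 0]},
  {"translation": [0.1, -0.084, -0.175], "twist": [-0.38, 0.102, 0]},
  {"translation": [0.12, -0.1, -0.21], "twist": [-0.455, 0.122, 0]},
  {"translation": [0.14, -0.117, -0.245], "twist": [-0.531, 0.142, 0]},
  {"translation": [0.16, -0.134, -0.28], "twist": [-0.607, 0.163, 0]},
  {"translation": [0.18, -0.15, -0.315], "twist": [-0.683, 0.183, 0]},
  {"translation": [0.207, -0.168, -0.345], "twist": [-0.759, 0.2035, 0]},
])

```text
t: 24.6
ee_pos: [561.7, 179.3, 303.6]
orientation: [2.275, 1.745, -0.455]
ft_force: [0.2, 0.2, -1.0]
width: 39.4
```

Call:
send_rows([
  {"translation": [0.02, -0.017, -0.035], "twist": [-0.076, 0.02, 0]},
  {"translation": [0.04, -0.034, -0.07], "twist": [-0.152, 0.041, 0]},
  {"translation": [0.06, -0.05, -0.105], "twist": [-0.228, 0.061, 0]},
  {"translation": [0.08, -0.067, -0.14], "twist": [-0.304, 0.081, 0]},
  {"translation": [0.1, -0.084, -0.175], "twist": [-0.38, 0.102, 0]},
  {"translation": [0.12, -0.1, -0.21], "twist": [-0.455, 0.122, 0]},
  {"translation": [0.14, -0.117, -0.245], "twist": [-0.531, 0.142, 0]},
  {"translation": [0.16, -0.134, -0.28], "twist": [-0.607, 0.163, 0]},
  {"translation": [0.18, -0.15, -0.315], "twist": [-0.683, 0.183, 0]},
  {"translation": [0.207, -0.168, -0.345], "twist": [-0.759, 0.2035, 0]},
])

```text
t: 25.6
ee_pos: [582.5, 162.4, 268.7]
orientation: [2.011, 1.543, -0.837]
ft_force: [0.7, -0.1, -0.3]
width: 39.8
```

```bash
python3 - <<'E'
from h import *
o=ctrl.get_obs();print(o['t'],o['qpos'],o['ee_pos'],R.from_rotvec(o['orientation']).as_matrix().round(3).tolist(),o['width'])
E
```

```text
25.6 [ 0.37299074  0.68557826  1.64321189 -0.61957565  1.39130277  0.93442662] [582.50361813 162.40127108 268.71432959] [[0.182, 0.966, -0.184], [0.68, -0.259, -0.686], [-0.71, -0.0, -0.704]] 39.769470988560784
```

Tracking as planned; the remaining two tilt steps follow.

Call:
send_rows([
  {"translation": [0.02, -0.017, -0.035], "twist": [-0.076, 0.02, 0]},
  {"translation": [0.04, -0.034, -0.07], "twist": [-0.152, 0.041, 0]},
  {"translation": [0.06, -0.05, -0.105], "twist": [-0.228, 0.061, 0]},
  {"translation": [0.08, -0.067, -0.14], "twist": [-0.304, 0.081, 0]},
  {"translation": [0.1, -0.084, -0.175], "twist": [-0.38, 0.102, 0]},
  {"translation": [0.12, -0.1, -0.21], "twist": [-0.455, 0.122, 0]},
  {"translation": [0.14, -0.117, -0.245], "twist": [-0.531, 0.142, 0]},
  {"translation": [0.16, -0.134, -0.28], "twist": [-0.607, 0.163, 0]},
  {"translation": [0.18, -0.15, -0.315], "twist": [-0.683, 0.183, 0]},
  {"translation": [0.207, -0.168, -0.345], "twist": [-0.759, 0.2035, 0]},
])

```text
t: 26.6
ee_pos: [603.2, 145.6, 234.2]
orientation: [1.715, 1.316, -1.151]
ft_force: [-0.5, -0.3, -1.2]
width: 39.5
```

Call:
send_rows([
  {"translation": [0.02, -0.017, -0.035], "twist": [-0.076, 0.02, 0]},
  {"translation": [0.04, -0.034, -0.07], "twist": [-0.152, 0.041, 0]},
  {"translation": [0.06, -0.05, -0.105], "twist": [-0.228, 0.061, 0]},
  {"translation": [0.08, -0.067, -0.14], "twist": [-0.304, 0.081, 0]},
  {"translation": [0.1, -0.084, -0.175], "twist": [-0.38, 0.102, 0]},
  {"translation": [0.12, -0.1, -0.21], "twist": [-0.455, 0.122, 0]},
  {"translation": [0.14, -0.117, -0.245], "twist": [-0.531, 0.142, 0]},
  {"translation": [0.16, -0.134, -0.28], "twist": [-0.607, 0.163, 0]},
  {"translation": [0.18, -0.15, -0.315], "twist": [-0.683, 0.183, 0]},
  {"translation": [0.207, -0.168, -0.345], "twist": [-0.759, 0.2035, 0]},
])

```text
t: 27.6
ee_pos: [623.9, 128.8, 199.7]
orientation: [1.396, 1.071, -1.402]
ft_force: [0.1, -0.3, -0.6]
width: 39.5
```

Call:
send_rows([
  {"translation": [0, 0, 0], "twist": [0, 0, 0]},
  {"translation": [0, 0, 0], "twist": [0, 0, 0]},
  {"translation": [0, 0, 0], "twist": [0, 0, 0]},
  {"translation": [0, 0, 0], "twist": [0, 0, 0]},
  {"translation": [0, 0, 0], "twist": [0, 0, 0]},
  {"translation": [0, 0, 0], "twist": [0, 0, 0]},
  {"translation": [0, 0, 0], "twist": [0, 0, 0]},
  {"translation": [0, 0, 0], "twist": [0, 0, 0]},
  {"translation": [0, 0, 0], "twist": [0, 0, 0]},
  {"translation": [0, 0, 0], "twist": [0, 0, 0]},
])

```text
t: 28.6
ee_pos: [623.8, 128.9, 200.1]
orientation: [1.399, 1.073, -1.4]
ft_force: [-0.1, -0.4, -1.0]
width: 39.1
```

```bash
python3 - <<'E'
from h import *
a=snap('top','t7');b=snap('side','s7');w=snap('wrist','w7')
o=ctrl.get_obs();M=R.from_rotvec(o['orientation']).as_matrix();print(o['t'],o['qpos'],o['ee_pos'],M.round(3).tolist(),o['width'],o['qvel'].round(4))
c=o['ee_pos']+163*M[:,2];print('grasp pt',c)
for d in(a,b,w):print(proj(d,[c,c+[0,0,45],c-[0,0,45],[581.6,-28.8,44]]).tolist())
A=cv2.resize(a['img'][150:260,220:350],(400,338),interpolation=3);B=cv2.resize(b['img'][110:250,190:356],(400,338),interpolation=3)
cv2.imwrite('pics/c7.png',np.hstack([A,B])[:,:,::-1])
E
```

```text
28.75 [ 0.34971028  0.97282188  1.50406582 -1.06681503  1.9335108   1.00017897] [623.7750795  128.92350045 200.03922006] [[-0.0, 0.966, -0.259], [-0.001, -0.259, -0.966], [-1.0, -0.0, 0.001]] 38.830385421792975 [ 0.0021  0.0001 -0.0001  0.0006  0.0009  0.0012]
grasp pt [581.56331645 -28.515856   200.1661085 ]
[[279.8, 202.3], [280.1, 199.8], [279.4, 204.6], [278.7, 209.6]]
[[269.3, 163.9], [269.3, 151.0], [269.4, 176.2], [269.4, 204.6]]
[[280.1, 266.7], [280.1, 344.5], [280.2, 176.9], [280.7, -121.3]]
```

View pics/c7.png

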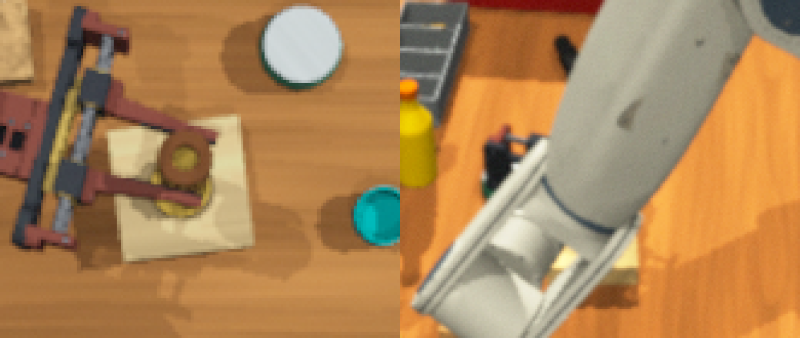

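```bash
python3 -c "
from h import *
ctrl.close_job();o=ctrl.get_obs();print(o['t'],o['ee_pos'],o['width'])"
```

```text
the job is handed in; nothing more can be done
the job is handed in; nothing more can be done
```

The brass cap is in the pocket, and the gripper is holding the dark wooden foot still and upright over it, hole up. I handed the job in at about 29 s of the 64 s allowed. No verdict was reported.

- **Cap:** I picked the brass cap rather than the turquoise one, lowered it to within about 0.5 mm of the pocket floor and let go. The close-up afterwards showed it seated level and centred, with the rim within about 1 mm of where I expected it.
- **Foot:** A tilted wrist view showed the +x end was solid, so I turned the −x end up. In the top view after the turn, the hole is visible in the upper end. That end is about 1 pixel (about 2 mm) from the predicted spot.
- **Final hold:** The grasp point is at (581.6, −28.5, 200) mm, and the pocket centre as I measured it is (581.6, −28.8). That puts the foot's lower end about 110 mm above the cap's rim. The tool axis was level to about 0.1°, joint speeds were close to zero, and the finger opening read about 39 mm on the 40 mm foot.

**Checks that disagreed or were limited:**
- The top camera put the block about 2 mm away from the wrist camera's estimate. I used the wrist camera's value, and the cap went in without any rise in force.
- The side camera's last view of the foot and cap was blocked by the arm. The last look at the cap itself was right after I released it, because the foot partly hid it from above at the end.

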